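Close the pressure pot: nuts crosswise in two passes, then the vent

ROBOT

A 6-joint arm with a two-finger parallel gripper is mounted at the origin on a cart in front of the work surface, level with it; the furniture and walls round the work are solid. World frame = base frame: x ahead of the robot, y to its left, z up, the work surface at z = 0. Lengths are in m, angles in rad, forces in N, time in s.
With the tool pointing down it reaches from about 0.275 to 0.75 m from the base axis. Payload 10.2 kg.
Tool frame: the origin (TCP) lies where the fingers leave the gripper's body, on its centre line; the fingertips stand 64 mm ahead of it and the grasp point (between the pads) lies 45 mm ahead of it; z points along the fingers, y is the line along which they close (so a half turn about z gives the same grasp; the last joint's range is limited). The gripper opens to 88 mm and grips with 3 to 60 N. Pads are 18 mm wide; open, the fingers measure 123 mm over their backs; the gripper's body (75 mm by 187 mm) begins 45 mm behind the grasp point.
Start: joints at [0.894, 0.313, 1.498, -0, 1.331, -0.223], TCP at [0.23, 0.472, 0.303] pointing down, gripper open.
Joint ranges: [-2.94, 2.94], [-0.97, 2.17], [0.19, 2.56], [-1.23, 4.37], [0.02, 3.11], [-2.88, 2.88]. Speed limits (rad/s): [2.39, 2.39, 3.01, 3.14, 3.14, 3.14].

INTERFACE

Orientations are given as a unit quaternion [w, x, y, z].
In Python, from cell import r gives the robot as it stands.
- The arm moves only by the tool arm_command, never from a script. Its argument "rows" is text: rows parted by semicolons, each of 7 numbers parted by spaces: the turn, a rotation vector about the tool's x, y, z in degrees, then the shift along the tool's x, y, z in units of 50 mm (1.0 is 50 mm), then the closure in counts, from 0 (fully open) to 255 (shut). In form: rx ry rz x y z jaw; .... A call has 1 to 5 rows; each row shifts and turns the commanded pose from where the row before left it, along the tool's axes as they then stand; what a row does not reach is not made up. A row lasts 1/10 s, in which the tool goes at most 50 mm and 8.59 degrees, less where a joint would pass 70% of its speed; a pose out of reach is approached as far as the arm can. A call is refused whole if a number of a shift passes 1 or a number of a turn 8.59, either way. A call with a gripper value outside its range is refused whole. The fingers move at their own pace and stop on an object; "newtons" is the grip in N (left out, the last holds). Time passes only in rows, so rows that do not move let the fingers close. It gives the time, the measured TCP pose, the force, the opening and the grip force at its end, in the units of the state.
- r.sense(): the state, without advancing time (a new reading comes with each control period).
- r.capture(name): name is "side" or "top"; returns a dict with "img" (400x640x3 uint8, red, green, blue), "range_z" (400x640 float32, m along the optical axis (not along the pixel's ray), 0 where there is no reading), "camera_matrix" (3x3 intrinsics, pixels), "xyz" and "orientation" of the camera in the world. Camera axes: x right, y up, looking along -z (the intrinsics and any distortion apply to the point x, -y, -z); pixel columns grow to the right and rows downward; lengths in m; the calibration is good to about 2 mm. A picture is of the moment at which its call begins.
- r.hand_in(): hands the job in; it is judged then, once.
The state is a dict: "clock": time; "qpos": joint angles; "dq": joint speeds; "joint_torque": joint torques, N m; "eef_pos": TCP position; "eef_rot": TCP orientation; "force": force on the tool from outside, world axes, zero at the start; "ft_torque": the same for the moment, N m; "width": finger opening in m; "grip_force": force on a finger pad.
Only numpy, scipy, OpenCV 4.12 (cv2) and the standard library are available. Lean on these libraries where they do the work, as an engineer would, in place of code of your own. Each camera call takes 0.05 s, during which the arm holds its last target. There are 200 camera calls.

TASK

Tighten down the lid of the pressure pot evenly: give its four T-handle nuts about an eighth of a turn clockwise each, going crosswise (after the first nut always the one opposite, then the other pair), then go round crosswise once more until every nut is fully tight against its stop. Leave the vent cock in the middle of the lid open until the lid is tight, then turn it clockwise to shut it, and do not disturb the other things on the bench.

Things in the scene. Friction and masses are not known exactly. Their poses are not given: they have to be found in the camera images.
- pot: a heavy small pressure pot that cannot shift: grey cast body 156 mm across and 110 mm high to its rim, aluminium lid with four ears on a black gasket, a pressure gauge on its front. Origin on the bench under the pot's centre, z up; the gauge is on its -x side (towards the robot at yaw 0), the air inlet on its +y side. The lid comes down about 1.6 mm, and levels, as the nuts are tightened.
- nut_0 (a joint): tightening angle of the lid nut at the far left of the pot (pot at yaw 0); its axis is upright. Grows clockwise seen from above = tighter; 0.0 to 0.2 rad at the start (bar pointing nearly to the pot's centre), 1.57 rad at the stop = fully tight (bar along the rim, square to the pot's radius). It stays where it is left and takes about 0.12 N m to turn. Its opposite across the lid is nut_2.
- nut_0_grip (a point): middle of the grip bar of nut_0: a steel T-handle nut on a 92 mm radius bolt circle, 45 degrees counter-clockwise from the pot's x axis. The bar is 64 mm long (point x axis), 14 mm thick (point y), 18 mm high (this point +-9 mm); below the bar a 14 mm stem runs down to a 25 mm wide boss, which begins 24 mm below this point. Turns with the nut. About 0.161 m above the bench when loose, 0.1595 when tight. Neighbouring nuts are 130 mm apart.
- nut_1 (a joint): tightening angle of the lid nut at the near left of the pot (pot at yaw 0); its axis is upright. Grows clockwise seen from above = tighter; 0.0 to 0.2 rad at the start (bar pointing nearly to the pot's centre), 1.57 rad at the stop = fully tight (bar along the rim, square to the pot's radius). It stays where it is left and takes about 0.12 N m to turn. Its opposite across the lid is nut_3.
- nut_1_grip (a point): middle of the grip bar of nut_1: a steel T-handle nut on a 92 mm radius bolt circle, 135 degrees counter-clockwise from the pot's x axis. The bar is 64 mm long (point x axis), 14 mm thick (point y), 18 mm high (this point +-9 mm); below the bar a 14 mm stem runs down to a 25 mm wide boss, which begins 24 mm below this point. Turns with the nut. About 0.161 m above the bench when loose, 0.1595 when tight. Neighbouring nuts are 130 mm apart.
- nut_2 (a joint): tightening angle of the lid nut at the near right of the pot (pot at yaw 0); its axis is upright. Grows clockwise seen from above = tighter; 0.0 to 0.2 rad at the start (bar pointing nearly to the pot's centre), 1.57 rad at the stop = fully tight (bar along the rim, square to the pot's radius). It stays where it is left and takes about 0.12 N m to turn. Its opposite across the lid is nut_0.
- nut_2_grip (a point): middle of the grip bar of nut_2: a steel T-handle nut on a 92 mm radius bolt circle, 225 degrees counter-clockwise from the pot's x axis. The bar is 64 mm long (point x axis), 14 mm thick (point y), 18 mm high (this point +-9 mm); below the bar a 14 mm stem runs down to a 25 mm wide boss, which begins 24 mm below this point. Turns with the nut. About 0.161 m above the bench when loose, 0.1595 when tight. Neighbouring nuts are 130 mm apart.
- nut_3 (a joint): tightening angle of the lid nut at the far right of the pot (pot at yaw 0); its axis is upright. Grows clockwise seen from above = tighter; 0.0 to 0.2 rad at the start (bar pointing nearly to the pot's centre), 1.57 rad at the stop = fully tight (bar along the rim, square to the pot's radius). It stays where it is left and takes about 0.12 N m to turn. Its opposite across the lid is nut_1.
- nut_3_grip (a point): middle of the grip bar of nut_3: a steel T-handle nut on a 92 mm radius bolt circle, 315 degrees counter-clockwise from the pot's x axis. The bar is 64 mm long (point x axis), 14 mm thick (point y), 18 mm high (this point +-9 mm); below the bar a 14 mm stem runs down to a 25 mm wide boss, which begins 24 mm below this point. Turns with the nut. About 0.161 m above the bench when loose, 0.1595 when tight. Neighbouring nuts are 130 mm apart.
- vent (a joint): angle of the vent cock's handle in the middle of the lid, axis upright. Grows clockwise seen from above; 0 = fully open, the bar along the spout; 0.25 to 0.5 at the start; 1.57 rad at the stop = shut, the bar square across the spout. It stays where it is left and takes about 0.06 N m.
- vent_grip (a point): middle of the brass vent handle, on the pot's axis: a bar 44 mm long (point x axis), 12 mm thick (point y), 18 mm high (this point +-9 mm) on a 12 mm stem; the cock's body, 26 mm across, begins 24 mm below this point. About 0.186 m above the bench, the bar's top at 0.195 m, so it stands 25 mm higher than the nuts' bars. The spout below it points to the pot's -x.
- wrench_17: a 214 mm combination wrench lying beside the pot; a bystander, origin at the centre of its underside
- marker_black: a paint marker with a black cap, 134 mm, lying beside the pot; a bystander, origin at the centre of its underside
- oil_bottle: a small white and green bottle, 49 mm across, 163 mm high, standing at the right; a bystander, origin at the centre of its underside
- carburettor: a grey carburettor 77x68x90 mm standing at the left; a bystander, origin at the centre of its underside
- masking_tape: a roll of masking tape, 96 mm across, 25 mm high, lying at the right; a bystander, origin at the centre of its underside

How it is judged:
By the outcome, as a careful person would: the job done as asked, in the order asked, and still so for the second after the job is handed in, with the robot touching nothing.
It also fails if it takes over 72 s, if anything falls off the work surface, if the arm or the gripper's body presses on something with over 40 N, if the wrist force passes 120 N, or if a joint passes its speed limit or range.

## Working session

There is one attempt and no reset: what is moved stays moved. The work goes in short steps, Python scripts to look and compute and a tool call to move; the robot and the scene stay as the last step left them, time stands still between calls to the robot, and variables do not carry over. Pictures are saved under pics/ and viewed, at most 10 in all, crops included, and the job is handed in when it is done.

Besides the shell and the picture viewer there is one more tool, called after "Request:" in YAML: its name, and indented under it one key for each argument. arm_command: Moves the arm, as the interface text tells. Its arguments: {"type":"object","properties":{"rows":{"type":"string"},"newtons":{"type":"number"}},"required":["rows"]}

```bash
mkdir -p pics; ls; python3 - <<'E'
from cell import r
import cv2,numpy as np
for n in("top","side"):
    c=r.capture(n); cv2.imwrite(f"pics/{n}0.png",c["img"][:,:,::-1]); np.savez(f"{n}0.npz",**c)
    print(n,c["camera_matrix"].tolist(),c["xyz"],c["orientation"],(c["range_z"]>0).mean())
print(r.sense())
E
```

```text
pics
top [[483.8835279709879, 0.0, 318.57699650400644], [0.0, 483.8835279709879, 194.462240715703], [0.0, 0.0, 1.0]] [ 0.35588165 -0.00426148  1.6254037 ] [-0.70552763 -0.03972424  0.04914972  0.70585909] 0.995859375
side [[388.88149782956725, 0.0, 321.1758193569022], [0.0, 388.88149782956725, 198.59883117784904], [0.0, 0.0, 1.0]] [ 0.4947149  -0.86510025  0.86052869] [ 0.90953353  0.4142036  -0.00269724 -0.03430545] 0.99599609375
{'clock': 0.1, 'qpos': array([ 8.93588929e-01,  3.13377072e-01,  1.49833923e+00, -7.23701955e-06,
        1.33101269e+00, -2.23374333e-01]), 'dq': array([ 1.24815172e-03, -9.70997563e-05, -2.91272238e-03, -4.32127510e-04,
       -8.78338497e-04, -1.00273637e-03]), 'joint_torque': array([ 4.23443926e-03, -4.02809358e+01, -2.52642524e+01,  6.96458062e-02,
        3.42705706e-02, -5.02953992e-05]), 'eef_pos': array([0.23007323, 0.47173899, 0.30223519]), 'eef_rot': array([-2.44116845e-04,  2.24973300e-01,  9.74364763e-01, -5.13060282e-04]), 'force': array([-0.26193726,  0.90347699, -0.27584159]), 'ft_torque': array([-0.00849544, -0.00094661,  0.05721297]), 'grip_force': 0.0, 'width': 0.08779444208761701}
```

View pics/top0.png

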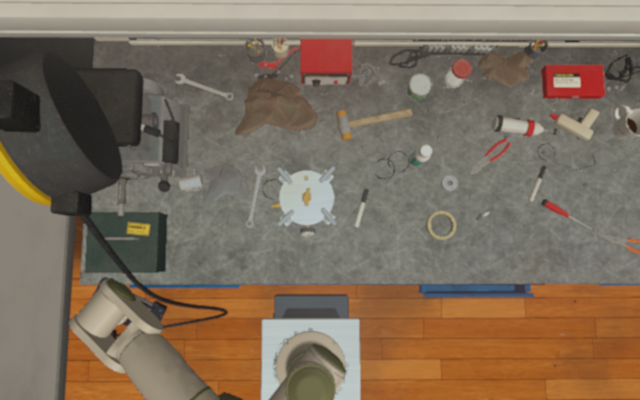

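View pics/side0.png

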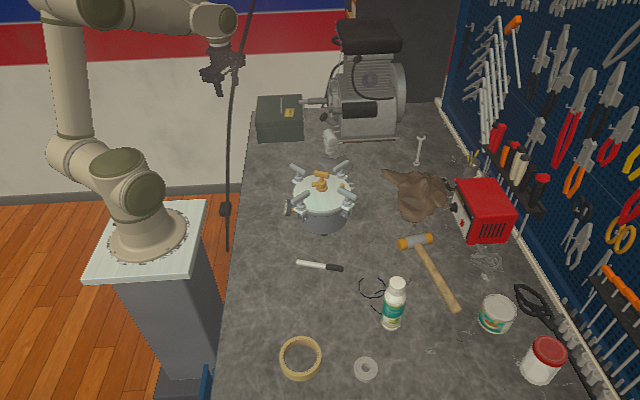

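The top view shows the pot at about (306,197), with its four nuts at the lid corners (about (283,172), (330,173), (283,220), (328,222)). The brass vent is at (306,197) and the gauge at (307,232), nearest the robot. The wrench is left of the pot at (256,197), the marker right at (361,208). The side view agrees.

```bash
cat > h.py <<'E'
import numpy as np,cv2
from scipy.spatial.transform import Rotation as R
def cloud(c):
    K=c["camera_matrix"];z=c["range_z"];v,u=np.mgrid[0:z.shape[0],0:z.shape[1]]
    p=np.stack([(u-K[0,2])/K[0,0]*z,-(v-K[1,2])/K[1,1]*z,-z],-1)
    o=np.asarray(c["orientation"]);return p@R.from_quat(o[[1,2,3,0]]).as_matrix().T+c["xyz"]
def ray(c,u,v,h):
    K=c["camera_matrix"];o=np.asarray(c["orientation"])
    d=R.from_quat(o[[1,2,3,0]]).apply([(u-K[0,2])/K[0,0],-(v-K[1,2])/K[1,1],-1])
    return c["xyz"]+d*(h-c["xyz"][2])/d[2]
def blobs(c,zlo,zhi,ctr,rad,amin=8):
    P=cloud(c);m=(P[...,2]>zlo)&(P[...,2]<zhi)&(np.hypot(P[...,0]-ctr[0],P[...,1]-ctr[1])<rad)&(c["range_z"]>0)
    n,l,s,_=cv2.connectedComponentsWithStats(m.astype(np.uint8))
    out=[]
    for i in range(1,n):
        if s[i,4]<amin: continue
        q=P[l==i];(cx,cy),(w,h),a=cv2.minAreaRect(q[:,:2].astype(np.float32)*1000)
        ev,V=np.linalg.eigh(np.cov(q[:,:2].T));d=V[:,1]
        out.append((len(q),q[:,:2].mean(0).round(4).tolist(),round(float(np.median(q[:,2])),4),[round(cx),round(cy),round(w),round(h)],round(float(np.degrees(np.arctan2(d[1],d[0])))%180,1)))
    return out
E
python3 - <<'E'
from h import *
for n in("top","side"):
    c=np.load(n+"0.npz"); P=cloud(c)
    print(n,"bench z",np.median(P[260 if n=="top" else 300,350:400,2]))
    g=ray(c,306,197,.14) if n=="top" else ray(c,322,188,.14);print(g)
    for b in blobs(c,.148,.215,g,.17):print(b)
E
```

```text
top bench z -0.0020402318342515047
[0.53577753 0.01466863 0.14      ]
(95, [0.5998, 0.0813], 0.1689, [600, 81, 62, 14], 39.9)
(96, [0.6033, -0.0482], 0.1679, [604, -49, 14, 62], 137.5)
(100, [0.5325, 0.0135], 0.1898, [533, 14, 47, 25], 170.5)
(95, [0.4738, -0.0525], 0.1681, [474, -53, 63, 14], 39.2)
(99, [0.4701, 0.0772], 0.1676, [470, 78, 15, 62], 132.5)
side bench z 0.001898350306915153
[0.53669849 0.0078472  0.14      ]
(117, [0.5986, 0.0748], 0.1672, [600, 79, 65, 16], 38.6)
(118, [0.4696, 0.0709], 0.1673, [470, 74, 15, 61], 134.3)
(194, [0.5334, 0.0084], 0.1781, [533, 10, 24, 50], 168.5)
(143, [0.6029, -0.0544], 0.1672, [603, -52, 14, 63], 137.2)
(144, [0.4733, -0.0585], 0.1681, [473, -55, 64, 16], 39.8)
```

```bash
cat > go.py <<'E'
import sys,numpy as np
from scipy.spatial.transform import Rotation as R
from cell import r
s=r.sense();o=s["eef_rot"];M=R.from_quat(o[[1,2,3,0]]).as_matrix()
h=np.degrees(np.arctan2(M[1,0],M[0,0]))%360
print("clk %.2f"%s["clock"],"pos",s["eef_pos"].round(4),"head %.1f tilt %s"%(h,M[:2,2].round(4)),"F",s["force"].round(1),"Mz %.2f"%s["ft_torque"][2],"w %.4f g %.1f q6 %.2f"%(s["width"],s["grip_force"],s["qpos"][5]))
a=list(map(float,sys.argv[1:]))
for k in range(0,len(a),4):
    d=np.array(a[k:k+3])-s["eef_pos"]; print("shift units",(M.T@d/.05).round(2),"rz",round((h-a[k+3]+180)%360-180,1))
E
python3 go.py .600 .080 .275 219.5
```

```text
clk 0.10 pos [0.2301 0.4717 0.3022] head 154.0 tilt [-0.0007 -0.0009] F [-0.3  0.9 -0.3] Mz 0.06 w 0.0878 g 0.0 q6 -0.22
shift units [-10.08  -3.8    0.55] rz -65.5
```

Request:
arm_command:
  rows: "0 0 0 -0.5 -0.2 0.05 0; 0 0 0 -0.9 -0.34 0.05 0; 0 0 0 -0.9 -0.34 0.05 0; 0 0 0 -0.9 -0.34 0.05 0; 0 0 0 -0.9 -0.34 0.05 0"
  newtons: 30

```text
clock: 0.6
eef_pos: [0.3811, 0.3103, 0.29]
eef_rot: [-0.0, 0.225, 0.974, -0.0]
force: [0.9, 0.1, -0.0]
width: 0.088
grip_force: 0.0
```

Request:
arm_command:
  rows: "0 0 0 -0.9 -0.34 0.05 0; 0 0 0 -0.9 -0.34 0.05 0; 0 0 0 -0.9 -0.34 0.05 0; 0 0 0 -0.9 -0.34 0.05 0; 0 0 0 -0.9 -0.34 0.05 0"

```text
clock: 1.1
eef_pos: [0.5462, 0.1351, 0.2774]
eef_rot: [-0.0, 0.225, 0.974, -0.0]
force: [-0.1, 0.6, -0.0]
width: 0.0882
grip_force: 0.0
```

Request:
arm_command:
  rows: "0 0 -8.5 -0.9 -0.34 0.05 0; 0 0 -8 0 0 0 0; 0 0 -8 0 0 0 0; 0 0 -8 0 0 0 0; 0 0 -8 0 0 0 0"

```text
clock: 1.6
eef_pos: [0.5781, 0.1017, 0.2747]
eef_rot: [-0.0, -0.129, 0.992, 0.0]
force: [0.8, 0.0, -1.0]
width: 0.0884
grip_force: 0.0
```

Request:
arm_command:
  rows: "0 0 -8.5 0 0 0 0; 0 0 -8.5 0 0 0 0; 0 0 -8 0 0 0 0; 0 0 0 0 0 0 0; 0 0 0 0 0 0 0"

```text
clock: 2.1
eef_pos: [0.5781, 0.1019, 0.275]
eef_rot: [-0.0, -0.336, 0.942, 0.0]
force: [0.6, -0.7, 0.9]
width: 0.088
grip_force: 0.0
```

```bash
python3 go.py .600 .080 .275 219.5
```

```text
clk 2.10 pos [0.5781 0.1019 0.275 ] head 219.3 tilt [-0.0005  0.    ] F [ 0.6 -0.7  0.9] Mz -0.02 w 0.0880 g 0.0 q6 -2.28
shift units [-0.06 -0.62 -0.  ] rz -0.2
```

Request:
arm_command:
  rows: "0 0 0 -0.06 -0.62 0 0; 0 0 0 0 0 0.5 0; 0 0 0 0 0 0.5 0; 0 0 0 0 0 0.3 60; 0 0 0 0 0 0 255"

```text
clock: 2.6
eef_pos: [0.5995, 0.0798, 0.2081]
eef_rot: [-0.002, -0.337, 0.942, 0.001]
force: [0.2, 0.0, 0.1]
width: 0.0741
grip_force: 0.0
```

Request:
arm_command:
  rows: "0 0 0 0 0 0 255; 0 0 0 0 0 0 255; 0 0 0 0 0 0 255; 0 0 0 0 0 0 255; 0 0 0 0 0 0 255"

```text
clock: 3.1
eef_pos: [0.6003, 0.0799, 0.2106]
eef_rot: [0.0, -0.338, 0.941, -0.0]
force: [-0.5, 0.1, -1.0]
width: 0.0343
grip_force: 0.0
```

```bash
python3 go.py
```

```text
clk 3.10 pos [0.6003 0.0799 0.2106] head 219.5 tilt [ 0.0005 -0.    ] F [-0.5  0.1 -1. ] Mz 0.02 w 0.0343 g 0.0 q6 -2.32
```

Request:
arm_command:
  rows: "0 0 0 0 0 0 255; 0 0 0 0 0 0 255; 0 0 0 0 0 0 255; 0 0 0 0 0 0 255"

```text
clock: 3.5
eef_pos: [0.6001, 0.08, 0.2102]
eef_rot: [-0.0, -0.338, 0.941, 0.0]
force: [-1.2, 1.3, 0.8]
width: 0.0139
grip_force: 30.0
```

```bash
python3 go.py
```

```text
clk 3.50 pos [0.6001 0.08   0.2102] head 219.5 tilt [-0.0003  0.0002] F [-1.2  1.3  0.8] Mz 0.08 w 0.0139 g 30.0 q6 -2.32
```

Request:
arm_command:
  rows: "0 0 7 0 0 0 255; 0 0 8 0 0 0 255; 0 0 8 0 0 0 255; 0 0 8 0 0 0 255; 0 0 7 0 0 0 255"

```text
clock: 4.0
eef_pos: [0.6002, 0.0801, 0.2098]
eef_rot: [-0.0, -0.01, 1.0, 0.0]
force: [0.7, 2.2, -3.1]
width: 0.0134
grip_force: 30.0
```

Request:
arm_command:
  rows: "0 0 7 0 0 0 255; 0 0 0 0 0 0 255; 0 0 0 0 0 0 255"

```text
clock: 4.3
eef_pos: [0.6002, 0.0801, 0.2097]
eef_rot: [-0.0, 0.046, 0.999, 0.0]
force: [2.7, 3.7, -5.1]
width: 0.0136
grip_force: 30.0
```

```bash
python3 go.py
```

```text
clk 4.30 pos [0.6002 0.0801 0.2097] head 174.7 tilt [-0.0004  0.0007] F [ 2.7  3.7 -5.1] Mz -0.11 w 0.0136 g 30.0 q6 -1.54
```

Request:
arm_command:
  rows: "0 0 0 0 0 0 130; 0 0 0 0 0 0 130; 0 0 0 0 0 0 130; 0 0 0 0 0 0 130; 0 0 0 0 0 -0.3 130"

```text
clock: 4.8
eef_pos: [0.5996, 0.0797, 0.2238]
eef_rot: [-0.002, 0.048, 0.999, -0.0]
force: [0.3, 0.3, -0.3]
width: 0.0432
grip_force: 0.0
```

Request:
arm_command:
  rows: "0 0 0 0 0 -0.5 130; 0 0 0 0 0 -0.5 130; 0 0 0 0 0 0 130"

```text
clock: 5.1
eef_pos: [0.601, 0.0798, 0.2787]
eef_rot: [0.003, 0.048, 0.999, -0.0]
force: [0.5, 0.6, 0.5]
width: 0.0433
grip_force: 0.0
```

```bash
python3 go.py .4735 -.054 .275 219.5; python3 - <<'E'
from h import *
from cell import r
c=r.capture("side")
for b in blobs(c,.155,.205,(.537,.013),.17):print(b)
E
```

```text
clk 5.10 pos [0.601  0.0798 0.2787] head 174.5 tilt [ 0.0063 -0.0005] F [0.5 0.6 0.5] Mz 0.01 w 0.0433 g 0.0 q6 -1.54
shift units [ 2.28 -2.91  0.06] rz -45.0
(110, [0.4698, 0.0713], 0.1681, [471, 74, 16, 65], 134.8)
(124, [0.599, 0.0764], 0.1668, [599, 78, 15, 60], 173.8)
(168, [0.5345, 0.0091], 0.1832, [534, 12, 24, 49], 166.6)
(132, [0.6032, -0.0544], 0.168, [603, -52, 14, 62], 137.6)
(138, [0.473, -0.0583], 0.1683, [473, -55, 63, 15], 38.9)
```

Request:
arm_command:
  rows: "0 0 0 0.46 -0.6 0 130; 0 0 0 0.6 -0.77 0 130; 0 0 0 0.6 -0.77 0 130; 0 0 0 0.6 -0.77 0 130; 0 0 -7 0 0 0 130"

```text
clock: 5.65
eef_pos: [0.4708, -0.0568, 0.274]
eef_rot: [-0.002, -0.012, 1.0, 0.0]
force: [0.6, -0.9, -0.0]
width: 0.0435
grip_force: 0.0
```

Request:
arm_command:
  rows: "0 0 -8 0 0 0 130; 0 0 -8 0 0 0 130; 0 0 -8 0 0 0 130; 0 0 -7 0 0 0 130; 0 0 -7 0 0 0 130"

```text
clock: 6.15
eef_pos: [0.4733, -0.0541, 0.2738]
eef_rot: [-0.001, -0.34, 0.94, 0.001]
force: [0.8, -0.6, -0.4]
width: 0.043
grip_force: 0.0
```

Request:
arm_command:
  rows: "0 0 0 0 0 0 130; 0 0 0 0 0 0 130"

```text
clock: 6.35
eef_pos: [0.4736, -0.0541, 0.2744]
eef_rot: [-0.001, -0.336, 0.942, 0.0]
force: [0.3, -0.7, 0.5]
width: 0.0432
grip_force: 0.0
```

```bash
python3 go.py .4735 -.054 .210 219.5
```

```text
clk 6.35 pos [ 0.4736 -0.0541  0.2744] head 219.3 tilt [-0.0013  0.0005] F [ 0.3 -0.7  0.5] Mz -0.03 w 0.0432 g 0.0 q6 -2.62
shift units [-0.    0.    1.29] rz -0.2
```

Request:
arm_command:
  rows: "0 0 0 0 0 0.5 130; 0 0 0 0 0 0.5 130; 0 0 0 0 0 0.3 130; 0 0 0 0 0 0 130; 0 0 0 0 0 0 255"

```text
clock: 6.85
eef_pos: [0.4739, -0.0542, 0.2105]
eef_rot: [-0.0, -0.337, 0.941, -0.0]
force: [0.4, 0.0, 0.7]
width: 0.0372
grip_force: 0.0
```

Request:
arm_command:
  rows: "0 0 0 0 0 0 255; 0 0 0 0 0 0 255; 0 0 0 0 0 0 255; 0 0 0 0 0 0 255; 0 0 0 0 0 0 255"

```text
clock: 7.35
eef_pos: [0.4739, -0.0541, 0.2107]
eef_rot: [0.0, -0.338, 0.941, -0.0]
force: [-1.8, 0.0, 5.5]
width: 0.0137
grip_force: 30.0
```

```bash
python3 go.py
```

```text
clk 7.35 pos [ 0.4739 -0.0541  0.2107] head 219.5 tilt [ 0.0007 -0.0002] F [-1.8  0.   5.5] Mz 0.08 w 0.0137 g 30.0 q6 -2.62
```

Request:
arm_command:
  rows: "0 0 7 0 0 0 255; 0 0 8 0 0 0 255; 0 0 8 0 0 0 255; 0 0 8 0 0 0 255; 0 0 7 0 0 0 255"

```text
clock: 7.85
eef_pos: [0.4737, -0.054, 0.2103]
eef_rot: [-0.0, -0.01, 1.0, 0.0]
force: [-0.4, 2.0, 0.6]
width: 0.0134
grip_force: 30.0
```

Request:
arm_command:
  rows: "0 0 7 0 0 0 255; 0 0 0 0 0 0 255; 0 0 0 0 0 0 255; 0 0 0 0 0 0 130; 0 0 0 0 0 0 130"

```text
clock: 8.35
eef_pos: [0.4738, -0.0543, 0.2102]
eef_rot: [0.0, 0.047, 0.999, -0.0]
force: [0.8, -1.0, -0.4]
width: 0.0275
grip_force: 0.0
```

Request:
arm_command:
  rows: "0 0 0 0 0 0 130; 0 0 0 0 0 0 130; 0 0 0 0 0 -0.3 130; 0 0 0 0 0 -0.5 130; 0 0 0 0 0 -0.5 130"

```text
clock: 8.85
eef_pos: [0.4737, -0.0542, 0.2759]
eef_rot: [-0.0, 0.048, 0.999, 0.0]
force: [-0.2, 0.2, -0.6]
width: 0.043
grip_force: 0.0
```

Request:
arm_command:
  rows: "0 0 0 0 0 0 130; 0 0 0 0 0 0 130"

```text
clock: 9.05
eef_pos: [0.4737, -0.0541, 0.2748]
eef_rot: [0.0, 0.048, 0.999, -0.0]
force: [0.6, 0.1, -0.5]
width: 0.0435
grip_force: 0.0
```

```bash
python3 go.py .470 .0765 .275 133.5
```

```text
clk 9.05 pos [ 0.4737 -0.0541  0.2748] head 174.5 tilt [ 0.     -0.0001] F [ 0.6  0.1 -0.5] Mz -0.02 w 0.0435 g 0.0 q6 -1.84
shift units [ 0.32  2.59 -0.  ] rz 41.0
```

Request:
arm_command:
  rows: "0 0 0 0.05 0.49 0 130; 0 0 0 0.09 0.7 0 130; 0 0 0 0.09 0.7 0 130; 0 0 0 0.09 0.7 0 130; 0 0 8 0 0 0 130"

```text
clock: 9.55
eef_pos: [0.4694, 0.0793, 0.2738]
eef_rot: [-0.001, 0.117, 0.993, 0.0]
force: [0.7, 0.8, 0.2]
width: 0.0434
grip_force: 0.0
```

Request:
arm_command:
  rows: "0 0 8 0 0 0 130; 0 0 8 0 0 0 130; 0 0 8 0 0 0 130; 0 0 8 0 0 0 130; 0 0 1 0 0 0 130"

```text
clock: 10.05
eef_pos: [0.4699, 0.0763, 0.2739]
eef_rot: [-0.001, 0.396, 0.918, -0.0]
force: [0.0, -0.5, -0.0]
width: 0.0433
grip_force: 0.0
```

Request:
arm_command:
  rows: "0 0 0 0 0 0 130; 0 0 0 0 0 0 130; 0 0 0 0 0 0.5 130; 0 0 0 0 0 0.5 130; 0 0 0 0 0 0.3 130"

```text
clock: 10.55
eef_pos: [0.4697, 0.0763, 0.2085]
eef_rot: [-0.001, 0.394, 0.919, -0.0]
force: [0.4, -0.3, 0.5]
width: 0.0431
grip_force: 0.0
```

Request:
arm_command:
  rows: "0 0 0 0 0 0 255; 0 0 0 0 0 0 255; 0 0 0 0 0 0 255; 0 0 0 0 0 0 255; 0 0 0 0 0 0 255"

```text
clock: 11.05
eef_pos: [0.4705, 0.0761, 0.211]
eef_rot: [0.001, 0.395, 0.919, 0.0]
force: [-1.3, -1.7, 4.5]
width: 0.0139
grip_force: 30.0
```

Request:
arm_command:
  rows: "0 0 0 0 0 0 255"

```text
clock: 11.15
eef_pos: [0.4705, 0.0761, 0.2109]
eef_rot: [0.001, 0.395, 0.919, 0.0]
force: [-1.4, -1.4, 6.5]
width: 0.0137
grip_force: 30.0
```

```bash
python3 go.py
```

```text
clk 11.15 pos [0.4705 0.0761 0.2109] head 133.5 tilt [ 0.0011 -0.0004] F [-1.4 -1.4  6.5] Mz -0.03 w 0.0137 g 30.0 q6 -0.85
```

Request:
arm_command:
  rows: "0 0 7 0 0 0 255; 0 0 8 0 0 0 255; 0 0 8 0 0 0 255; 0 0 8 0 0 0 255; 0 0 7 0 0 0 255"

```text
clock: 11.65
eef_pos: [0.4702, 0.0762, 0.2105]
eef_rot: [0.0, 0.674, 0.739, -0.0]
force: [-0.8, -1.4, 2.4]
width: 0.0136
grip_force: 30.0
```

Request:
arm_command:
  rows: "0 0 7 0 0 0 255; 0 0 0 0 0 0 255; 0 0 0 0 0 0 255; 0 0 0 0 0 0 130; 0 0 0 0 0 0 130"

```text
clock: 12.15
eef_pos: [0.4703, 0.0764, 0.2101]
eef_rot: [-0.0, 0.716, 0.698, 0.0]
force: [-0.3, -0.6, -0.6]
width: 0.0277
grip_force: 0.0
```

Request:
arm_command:
  rows: "0 0 0 0 0 0 130; 0 0 0 0 0 0 130; 0 0 0 0 0 -0.3 130; 0 0 0 0 0 -0.5 130; 0 0 0 0 0 -0.5 130"

```text
clock: 12.65
eef_pos: [0.4702, 0.0763, 0.2759]
eef_rot: [-0.0, 0.716, 0.698, -0.0]
force: [0.2, -0.1, 0.4]
width: 0.0433
grip_force: 0.0
```

Request:
arm_command:
  rows: "0 0 0 0 0 0 130; 0 0 0 0 0 0 130"

```text
clock: 12.85
eef_pos: [0.4702, 0.0763, 0.2748]
eef_rot: [-0.0, 0.716, 0.698, 0.0]
force: [-0.1, -0.3, 0.0]
width: 0.0432
grip_force: 0.0
```

```bash
python3 go.py .6035 -.0502 .275 137.5
```

```text
clk 12.85 pos [0.4702 0.0763 0.2748] head 88.5 tilt [0. 0.] F [-0.1 -0.3  0. ] Mz -0.01 w 0.0432 g 0.0 q6 -0.06
shift units [-2.46  2.73 -0.  ] rz -49.0
```

Request:
arm_command:
  rows: "0 0 0 -0.46 0.51 0 130; 0 0 0 -0.5 0.56 0 130; 0 0 0 -0.5 0.56 0 130; 0 0 0 -0.5 0.55 0 130; 0 0 0 -0.5 0.55 0 130"

```text
clock: 13.35
eef_pos: [0.6042, -0.0513, 0.2733]
eef_rot: [-0.001, 0.716, 0.698, -0.001]
force: [1.1, -1.0, 0.5]
width: 0.0433
grip_force: 0.0
```

Request:
arm_command:
  rows: "0 0 -8 0 0 0 130; 0 0 -8 0 0 0 130; 0 0 -8 0 0 0 130; 0 0 -8 0 0 0 130; 0 0 -8.5 0 0 0 130"

```text
clock: 13.85
eef_pos: [0.6032, -0.0502, 0.2733]
eef_rot: [-0.001, 0.428, 0.904, -0.0]
force: [0.2, 0.3, 0.8]
width: 0.0432
grip_force: 0.0
```

Request:
arm_command:
  rows: "0 0 -8.5 0 0 0 130; 0 0 0 0 0 0 130; 0 0 0 0 0 0.5 130; 0 0 0 0 0 0.5 130; 0 0 0 0 0 0.3 130"

```text
clock: 14.35
eef_pos: [0.6027, -0.0501, 0.2073]
eef_rot: [-0.002, 0.365, 0.931, -0.0]
force: [-0.0, -0.5, 0.2]
width: 0.0433
grip_force: 0.0
```

Request:
arm_command:
  rows: "0 0 0 0 0 0 255; 0 0 0 0 0 0 255; 0 0 0 0 0 0 255; 0 0 0 0 0 0 255; 0 0 0 0 0 0 255"

```text
clock: 14.85
eef_pos: [0.604, -0.05, 0.2111]
eef_rot: [0.001, 0.363, 0.932, 0.0]
force: [2.9, 2.5, 1.7]
width: 0.0136
grip_force: 29.9
```

Request:
arm_command:
  rows: "0 0 0 0 0 0 255"

```text
clock: 14.95
eef_pos: [0.604, -0.05, 0.2111]
eef_rot: [0.001, 0.363, 0.932, 0.0]
force: [2.8, 2.7, 2.9]
width: 0.0135
grip_force: 29.9
```

```bash
python3 go.py .6035 -.0502 .21 137.5
```

```text
clk 14.95 pos [ 0.604  -0.05    0.2111] head 137.5 tilt [ 0.0023 -0.    ] F [2.8 2.7 2.9] Mz -0.10 w 0.0135 g 29.9 q6 -1.10
shift units [ 0.01 -0.01  0.02] rz -0.0
```

Request:
arm_command:
  rows: "0 0 7 0 0 0 255; 0 0 8 0 0 0 255; 0 0 8 0 0 0 255; 0 0 8 0 0 0 255; 0 0 7 0 0 0 255"

```text
clock: 15.45
eef_pos: [0.604, -0.0502, 0.2106]
eef_rot: [0.001, 0.648, 0.762, 0.001]
force: [4.7, 1.2, 0.2]
width: 0.0134
grip_force: 30.0
```

Request:
arm_command:
  rows: "0 0 7 0 0 0 255; 0 0 0 0 0 0 255; 0 0 0 0 0 0 255; 0 0 0 0 0 0 130; 0 0 0 0 0 0 130"

```text
clock: 15.95
eef_pos: [0.6032, -0.0504, 0.2101]
eef_rot: [-0.0, 0.692, 0.722, -0.0]
force: [-1.0, 0.7, 0.1]
width: 0.0278
grip_force: 0.0
```

Request:
arm_command:
  rows: "0 0 0 0 0 0 130; 0 0 0 0 0 0 130; 0 0 0 0 0 -0.3 130; 0 0 0 0 0 -0.5 130; 0 0 0 0 0 -0.5 130"

```text
clock: 16.45
eef_pos: [0.6033, -0.0503, 0.2758]
eef_rot: [-0.0, 0.692, 0.722, -0.0]
force: [-0.0, -0.4, -0.2]
width: 0.0434
grip_force: 0.0
```

Request:
arm_command:
  rows: "0 0 0 0 0 0 130; 0 0 0 0 0 0 130"

```text
clock: 16.65
eef_pos: [0.6033, -0.0502, 0.2747]
eef_rot: [-0.0, 0.692, 0.722, -0.0]
force: [0.5, -0.4, 0.5]
width: 0.0433
grip_force: 0.0
```

```bash
python3 go.py .600 .080 .275 174.5; python3 - <<'E'
from h import *
from cell import r
c=r.capture("side")
for b in blobs(c,.155,.205,(.537,.013),.17):print(b)
E
```

```text
clk 16.65 pos [ 0.6033 -0.0502  0.2747] head 92.5 tilt [-0.0004  0.    ] F [ 0.5 -0.4  0.5] Mz -0.02 w 0.0433 g 0.0 q6 -0.32
shift units [ 2.61  0.05 -0.01] rz -82.0
(74, [0.4698, 0.0671], 0.1697, [470, 72, 59, 12], 87.7)
(75, [0.6115, 0.0752], 0.1679, [611, 76, 14, 36], 175.1)
(165, [0.5342, 0.0091], 0.1839, [533, 9, 23, 49], 165.1)
(95, [0.6027, -0.0566], 0.1692, [603, -53, 14, 62], 92.4)
(158, [0.4729, -0.0571], 0.1678, [473, -55, 17, 61], 173.9)
```

Request:
arm_command:
  rows: "0 0 0 0.5 0.01 0 130; 0 0 0 0.7 0.01 0 130; 0 0 0 0.7 0.01 0 130; 0 0 0 0.7 0.02 0 130; 0 0 -7 0 0 0 130"

```text
clock: 17.2
eef_pos: [0.5996, 0.0834, 0.2736]
eef_rot: [-0.001, 0.644, 0.765, -0.001]
force: [-0.3, -0.5, 0.5]
width: 0.0431
grip_force: 0.0
```

Request:
arm_command:
  rows: "0 0 -8 0 0 0 130; 0 0 -8 0 0 0 130; 0 0 -8.5 0 0 0 130; 0 0 -8.5 0 0 0 130; 0 0 -8.5 0 0 0 130"

```text
clock: 17.7
eef_pos: [0.6, 0.0797, 0.2735]
eef_rot: [-0.001, 0.331, 0.944, -0.0]
force: [-0.6, 0.8, 0.3]
width: 0.0432
grip_force: 0.0
```

Request:
arm_command:
  rows: "0 0 -8.5 0 0 0 130; 0 0 -8.5 0 0 0 130; 0 0 -8.5 0 0 0 130; 0 0 -8 0 0 0 130; 0 0 0 0 0 0 130"

```text
clock: 18.2
eef_pos: [0.6, 0.0797, 0.2737]
eef_rot: [-0.001, 0.047, 0.999, -0.0]
force: [-1.0, 0.7, 0.2]
width: 0.0428
grip_force: 0.0
```

Request:
arm_command:
  rows: "0 0 0 0 0 0.5 130; 0 0 0 0 0 0.5 130; 0 0 0 0 0 0.3 130; 0 0 0 0 0 0 255; 0 0 0 0 0 0 255"

```text
clock: 18.7
eef_pos: [0.6004, 0.0797, 0.2103]
eef_rot: [-0.0, 0.049, 0.999, -0.0]
force: [-0.3, -0.0, -0.2]
width: 0.0291
grip_force: 0.0
```

Request:
arm_command:
  rows: "0 0 0 0 0 0 255; 0 0 0 0 0 0 255; 0 0 0 0 0 0 255; 0 0 0 0 0 0 255"

```text
clock: 19.1
eef_pos: [0.6006, 0.0801, 0.2111]
eef_rot: [0.001, 0.048, 0.999, 0.0]
force: [0.9, 3.3, 4.0]
width: 0.0135
grip_force: 30.0
```

```bash
python3 go.py .600 .080 .21 174.5
```

```text
clk 19.10 pos [0.6006 0.0801 0.2111] head 174.5 tilt [0.0018 0.0005] F [0.9 3.3 4. ] Mz -0.01 w 0.0135 g 30.0 q6 -1.54
shift units [ 0.01 -0.    0.02] rz -0.0
```

Request:
arm_command:
  rows: "0 0 7 0 0 0 255; 0 0 8 0 0 0 255; 0 0 8 0 0 0 255; 0 0 8 0 0 0 255; 0 0 5 0 0 0 255"

```text
clock: 19.6
eef_pos: [0.6006, 0.08, 0.2107]
eef_rot: [0.001, 0.357, 0.934, 0.0]
force: [2.1, 4.0, 1.9]
width: 0.0137
grip_force: 30.1
```

Request:
arm_command:
  rows: "0 0 2 0 0 0 255; 0 0 2 0 0 0 255; 0 0 1 0 0 0 255; 0 0 0 0 0 0 255"

```text
clock: 20.0
eef_pos: [0.6006, 0.08, 0.2106]
eef_rot: [0.001, 0.394, 0.919, 0.0]
force: [3.1, 5.5, 2.2]
width: 0.0137
grip_force: 31.3
```

```bash
python3 go.py
```

```text
clk 20.00 pos [0.6006 0.08   0.2106] head 133.6 tilt [0.0015 0.0001] F [3.1 5.5 2.2] Mz 0.71 w 0.0137 g 31.3 q6 -0.82
```

Request:
arm_command:
  rows: "0 0 0 0 0 0 130; 0 0 0 0 0 0 130; 0 0 0 0 0 0 130; 0 0 0 0 0 0 130; 0 0 0 0 0 -0.3 130"

```text
clock: 20.5
eef_pos: [0.5997, 0.0796, 0.2236]
eef_rot: [-0.002, 0.395, 0.919, -0.001]
force: [0.5, 0.4, 0.4]
width: 0.0428
grip_force: 0.0
```

Request:
arm_command:
  rows: "0 0 0 0 0 -0.5 130; 0 0 0 0 0 -0.5 130; 0 0 0 0 0 0 130; 0 0 0 0 0 0 130"

```text
clock: 20.9
eef_pos: [0.6002, 0.0796, 0.2747]
eef_rot: [-0.0, 0.395, 0.919, -0.0]
force: [-0.5, -0.1, -0.5]
width: 0.043
grip_force: 0.0
```

```bash
python3 go.py .4737 -.0542 .275 174.5; python3 - <<'E'
from h import *
from cell import r
c=r.capture("side")
for b in blobs(c,.155,.205,(.537,.013),.17):print(b)
E
```

```text
clk 20.90 pos [0.6002 0.0796 0.2747] head 133.5 tilt [-0.0003 -0.0001] F [-0.5 -0.1 -0.5] Mz 0.02 w 0.0430 g 0.0 q6 -0.82
shift units [-0.2  -3.68 -0.01] rz -41.0
(113, [0.5998, 0.0755], 0.1673, [599, 78, 17, 62], 137.3)
(75, [0.4697, 0.0673], 0.1695, [470, 72, 61, 12], 88.3)
(168, [0.5344, 0.0094], 0.1834, [533, 10, 22, 49], 165.2)
(96, [0.6027, -0.0563], 0.1688, [603, -51, 14, 63], 92.5)
(159, [0.473, -0.0572], 0.1677, [474, -55, 17, 63], 174.5)
```

Request:
arm_command:
  rows: "0 0 0 -0.04 -0.5 0 130; 0 0 0 -0.04 -0.8 0 130; 0 0 0 -0.04 -0.8 0 130; 0 0 0 -0.04 -0.8 0 130; 0 0 0 -0.04 -0.78 0 130"

```text
clock: 21.45
eef_pos: [0.4721, -0.0549, 0.2738]
eef_rot: [-0.001, 0.395, 0.919, -0.0]
force: [0.6, -0.5, -0.4]
width: 0.0433
grip_force: 0.0
```

Request:
arm_command:
  rows: "0 0 -8 0 0 0 130; 0 0 -8.5 0 0 0 130; 0 0 -8.5 0 0 0 130; 0 0 -8 0 0 0 130; 0 0 -8 0 0 0 130"

```text
clock: 21.95
eef_pos: [0.4733, -0.0541, 0.2739]
eef_rot: [-0.001, 0.045, 0.999, 0.0]
force: [-0.3, 0.2, 0.7]
width: 0.0431
grip_force: 0.0
```

Request:
arm_command:
  rows: "0 0 0 0 0 0 130; 0 0 0 0 0 0 130; 0 0 0 0 0 0.5 130; 0 0 0 0 0 0.5 130; 0 0 0 0 0 0.3 130"

```text
clock: 22.45
eef_pos: [0.4731, -0.054, 0.2083]
eef_rot: [-0.001, 0.05, 0.999, 0.0]
force: [0.5, 0.5, -0.3]
width: 0.0432
grip_force: 0.0
```

Request:
arm_command:
  rows: "0 0 0 0 0 0 255; 0 0 0 0 0 0 255; 0 0 0 0 0 0 255; 0 0 0 0 0 0 255; 0 0 0 0 0 0 255"

```text
clock: 22.95
eef_pos: [0.474, -0.0539, 0.211]
eef_rot: [0.001, 0.048, 0.999, 0.0]
force: [0.8, 4.9, 3.8]
width: 0.0138
grip_force: 30.0
```

Request:
arm_command:
  rows: "0 0 0 0 0 0 255"

```text
clock: 23.05
eef_pos: [0.4741, -0.0539, 0.211]
eef_rot: [0.001, 0.048, 0.999, 0.0]
force: [1.0, 6.4, 5.5]
width: 0.0136
grip_force: 30.0
```

```bash
python3 go.py .4737 -.0542 .21 174.5
```

```text
clk 23.05 pos [ 0.4741 -0.0539  0.211 ] head 174.5 tilt [0.0016 0.0003] F [1.  6.4 5.5] Mz 0.01 w 0.0136 g 30.0 q6 -1.83
shift units [ 0.01 -0.01  0.02] rz -0.0
```

Request:
arm_command:
  rows: "0 0 7 0 0 0 255; 0 0 8 0 0 0 255; 0 0 8 0 0 0 255; 0 0 8 0 0 0 255; 0 0 5 0 0 0 255"

```text
clock: 23.55
eef_pos: [0.474, -0.054, 0.2105]
eef_rot: [0.0, 0.357, 0.934, 0.0]
force: [1.2, 3.9, 2.4]
width: 0.0138
grip_force: 30.0
```

Request:
arm_command:
  rows: "0 0 2 0 0 0 255; 0 0 2 0 0 0 255; 0 0 1 0 0 0 255; 0 0 0 0 0 0 255"

```text
clock: 23.95
eef_pos: [0.4739, -0.054, 0.2105]
eef_rot: [0.0, 0.394, 0.919, 0.0]
force: [1.9, 5.2, 2.3]
width: 0.014
grip_force: 31.3
```

```bash
python3 go.py
```

```text
clk 23.95 pos [ 0.4739 -0.054   0.2105] head 133.6 tilt [ 0.0008 -0.    ] F [1.9 5.2 2.3] Mz 0.80 w 0.0140 g 31.3 q6 -1.12
```

Request:
arm_command:
  rows: "0 0 0 0 0 0 130; 0 0 0 0 0 0 130; 0 0 0 0 0 0 130; 0 0 0 0 0 0 130; 0 0 0 0 0 -0.3 130"

```text
clock: 24.45
eef_pos: [0.4731, -0.0541, 0.224]
eef_rot: [-0.002, 0.395, 0.919, -0.0]
force: [0.6, -0.4, 0.5]
width: 0.0432
grip_force: 0.0
```

Request:
arm_command:
  rows: "0 0 0 0 0 -0.5 130; 0 0 0 0 0 -0.5 130; 0 0 0 0 0 0 130; 0 0 0 0 0 0 130"

```text
clock: 24.85
eef_pos: [0.4736, -0.0542, 0.2748]
eef_rot: [-0.0, 0.395, 0.919, -0.0]
force: [0.5, -0.1, -0.4]
width: 0.0432
grip_force: 0.0
```

```bash
python3 go.py .4704 .0763 .275 88.5
```

```text
clk 24.85 pos [ 0.4736 -0.0542  0.2748] head 133.5 tilt [-0.0001 -0.0001] F [ 0.5 -0.1 -0.4] Mz -0.05 w 0.0432 g 0.0 q6 -1.12
shift units [ 1.94  1.75 -0.  ] rz 45.0
```

Request:
arm_command:
  rows: "0 0 0 0.44 0.4 0 130; 0 0 0 0.5 0.45 0 130; 0 0 0 0.5 0.45 0 130; 0 0 0 0.5 0.45 0 130; 0 0 5 0 0 0 130"

```text
clock: 25.35
eef_pos: [0.4696, 0.0793, 0.2738]
eef_rot: [-0.001, 0.433, 0.901, -0.0]
force: [0.1, -0.0, 0.2]
width: 0.0433
grip_force: 0.0
```

Request:
arm_command:
  rows: "0 0 8 0 0 0 130; 0 0 8 0 0 0 130; 0 0 8 0 0 0 130; 0 0 8 0 0 0 130; 0 0 8 0 0 0 130"

```text
clock: 25.85
eef_pos: [0.47, 0.0764, 0.2737]
eef_rot: [-0.001, 0.718, 0.696, -0.001]
force: [0.2, 0.6, -0.2]
width: 0.0433
grip_force: 0.0
```

Request:
arm_command:
  rows: "0 0 0 0 0 0 130; 0 0 0 0 0 0 130; 0 0 0 0 0 0.5 130; 0 0 0 0 0 0.5 130; 0 0 0 0 0 0.3 130"

```text
clock: 26.35
eef_pos: [0.4698, 0.0764, 0.2082]
eef_rot: [-0.001, 0.715, 0.699, -0.001]
force: [0.7, 0.5, -0.1]
width: 0.043
grip_force: 0.0
```

Request:
arm_command:
  rows: "0 0 0 0 0 0 255; 0 0 0 0 0 0 255; 0 0 0 0 0 0 255; 0 0 0 0 0 0 255; 0 0 0 0 0 0 255"

```text
clock: 26.85
eef_pos: [0.4703, 0.0764, 0.2109]
eef_rot: [0.0, 0.716, 0.698, 0.0]
force: [-3.7, 0.4, 7.1]
width: 0.0138
grip_force: 30.0
```

Request:
arm_command:
  rows: "0 0 0 0 0 0 255"

```text
clock: 26.95
eef_pos: [0.4703, 0.0764, 0.2109]
eef_rot: [0.0, 0.716, 0.698, 0.0]
force: [-3.7, 0.5, 6.9]
width: 0.0139
grip_force: 30.0
```

```bash
python3 go.py .4704 .0763 .21 88.5
```

```text
clk 26.95 pos [0.4703 0.0764 0.2109] head 88.5 tilt [ 0.0002 -0.0001] F [-3.7  0.5  6.9] Mz -0.08 w 0.0139 g 30.0 q6 -0.06
shift units [-0.    0.    0.02] rz 0.0
```

Request:
arm_command:
  rows: "0 0 7 0 0 0 255; 0 0 8 0 0 0 255; 0 0 8 0 0 0 255; 0 0 8 0 0 0 255; 0 0 7 0 0 0 255"

```text
clock: 27.45
eef_pos: [0.4702, 0.0765, 0.2105]
eef_rot: [-0.0, 0.905, 0.424, -0.0]
force: [-3.9, -0.1, 1.7]
width: 0.0135
grip_force: 30.1
```

Request:
arm_command:
  rows: "0 0 3 0 0 0 255; 0 0 2 0 0 0 255; 0 0 2 0 0 0 255; 0 0 0 0 0 0 255"

```text
clock: 27.85
eef_pos: [0.4702, 0.0765, 0.2104]
eef_rot: [0.0, 0.929, 0.371, -0.0]
force: [-4.5, 0.6, 4.5]
width: 0.0141
grip_force: 31.1
```

```bash
python3 go.py
```

```text
clk 27.85 pos [0.4702 0.0765 0.2104] head 43.6 tilt [-0.0006 -0.0004] F [-4.5  0.6  4.5] Mz 0.66 w 0.0141 g 31.1 q6 0.73
```

Tight. Next is nut_3.

Request:
arm_command:
  rows: "0 0 0 0 0 0 130; 0 0 0 0 0 0 130; 0 0 0 0 0 0 130; 0 0 0 0 0 0 130; 0 0 0 0 0 -0.3 130"

```text
clock: 28.35
eef_pos: [0.4699, 0.0764, 0.2241]
eef_rot: [-0.001, 0.929, 0.37, -0.001]
force: [-0.1, -1.1, 0.6]
width: 0.0433
grip_force: 0.0
```

Request:
arm_command:
  rows: "0 0 0 0 0 -0.5 130; 0 0 0 0 0 -0.5 130; 0 0 0 0 0 0 130; 0 0 0 0 0 0 130"

```text
clock: 28.75
eef_pos: [0.4704, 0.0764, 0.2749]
eef_rot: [0.0, 0.929, 0.371, 0.0]
force: [0.6, 0.0, -0.2]
width: 0.043
grip_force: 0.0
```

```bash
python3 go.py .6033 -.0504 .275 92.5
```

```text
clk 28.75 pos [0.4704 0.0764 0.2749] head 43.5 tilt [ 0.0002 -0.    ] F [ 0.6  0.  -0.2] Mz -0.04 w 0.0430 g 0.0 q6 0.73
shift units [ 0.18  3.67 -0.  ] rz -49.0
```

Request:
arm_command:
  rows: "0 0 0 0.02 0.47 0 130; 0 0 0 0.04 0.8 0 130; 0 0 0 0.04 0.8 0 130; 0 0 0 0.04 0.8 0 130; 0 0 0 0.04 0.8 0 130"

```text
clock: 29.25
eef_pos: [0.604, -0.0517, 0.2734]
eef_rot: [-0.001, 0.929, 0.37, -0.001]
force: [0.4, -0.0, -0.2]
width: 0.0431
grip_force: 0.0
```

Request:
arm_command:
  rows: "0 0 -8 0 0 0 130; 0 0 -8 0 0 0 130; 0 0 -8 0 0 0 130; 0 0 -8 0 0 0 130; 0 0 -8.5 0 0 0 130"

```text
clock: 29.75
eef_pos: [0.603, -0.0505, 0.2733]
eef_rot: [-0.001, 0.741, 0.671, -0.001]
force: [0.9, -0.2, -0.5]
width: 0.0433
grip_force: 0.0
```

Request:
arm_command:
  rows: "0 0 -8.5 0 0 0 130; 0 0 0 0 0 0 130; 0 0 0 0 0 0.5 130; 0 0 0 0 0 0.5 130; 0 0 0 0 0 0.3 130"

```text
clock: 30.25
eef_pos: [0.6025, -0.0503, 0.2073]
eef_rot: [-0.002, 0.693, 0.721, -0.001]
force: [-0.4, -0.3, 0.2]
width: 0.0432
grip_force: 0.0
```

Request:
arm_command:
  rows: "0 0 0 0 0 0 255; 0 0 0 0 0 0 255; 0 0 0 0 0 0 255; 0 0 0 0 0 0 255; 0 0 0 0 0 0 255"

```text
clock: 30.75
eef_pos: [0.6039, -0.0506, 0.2111]
eef_rot: [0.001, 0.692, 0.722, 0.001]
force: [3.7, -0.2, 1.1]
width: 0.0138
grip_force: 30.0
```

Request:
arm_command:
  rows: "0 0 0 0 0 0 255"

```text
clock: 30.85
eef_pos: [0.6039, -0.0505, 0.2111]
eef_rot: [0.001, 0.692, 0.722, 0.001]
force: [4.9, 0.3, 1.7]
width: 0.0136
grip_force: 30.0
```

```bash
python3 go.py .6033 -.0504 .21 92.5
```

```text
clk 30.85 pos [ 0.6039 -0.0505  0.2111] head 92.5 tilt [ 0.0027 -0.0005] F [4.9 0.3 1.7] Mz -0.07 w 0.0136 g 30.0 q6 -0.32
shift units [ 0.   -0.01  0.02] rz -0.0
```

Turn 49 degrees, to 43.5.

Request:
arm_command:
  rows: "0 0 7 0 0 0 255; 0 0 8 0 0 0 255; 0 0 8 0 0 0 255; 0 0 8 0 0 0 255; 0 0 8 0 0 0 255"

```text
clock: 31.35
eef_pos: [0.6036, -0.0506, 0.2106]
eef_rot: [0.0, 0.894, 0.448, 0.001]
force: [3.9, 0.0, 0.2]
width: 0.014
grip_force: 30.0
```

Request:
arm_command:
  rows: "0 0 4 0 0 0 255; 0 0 2 0 0 0 255; 0 0 2 0 0 0 255; 0 0 2 0 0 0 255; 0 0 0 0 0 0 255"

```text
clock: 31.85
eef_pos: [0.6036, -0.0505, 0.2105]
eef_rot: [0.0, 0.929, 0.371, 0.0]
force: [3.8, 0.3, 0.3]
width: 0.0139
grip_force: 31.3
```

```bash
python3 go.py
```

```text
clk 31.85 pos [ 0.6036 -0.0505  0.2105] head 43.6 tilt [ 0.0012 -0.0005] F [3.8 0.3 0.3] Mz 0.67 w 0.0139 g 31.3 q6 0.53
```

Request:
arm_command:
  rows: "0 0 0 0 0 0 130; 0 0 0 0 0 0 130; 0 0 0 0 0 0 130; 0 0 0 0 0 0 130; 0 0 0 0 0 -0.3 130"

```text
clock: 32.35
eef_pos: [0.6026, -0.0504, 0.2236]
eef_rot: [-0.001, 0.929, 0.37, -0.002]
force: [0.3, 0.9, -0.1]
width: 0.0431
grip_force: 0.0
```

Request:
arm_command:
  rows: "0 0 0 0 0 -0.6 130; 0 0 0 0 0 -0.6 130; 0 0 0 0 0 -0.5 130; 0 0 0 0 0 0 130"

```text
clock: 32.75
eef_pos: [0.6038, -0.0506, 0.3136]
eef_rot: [0.002, 0.929, 0.371, 0.002]
force: [-0.4, 0.0, -0.7]
width: 0.0434
grip_force: 0.0
```

```bash
python3 go.py .5368 .0129 .31 168; python3 - <<'E'
from h import *
from cell import r
for n in("side","top"):
    c=r.capture(n);print(n)
    for b in blobs(c,.155,.205,(.537,.013),.17):print(b)
    hsv=cv2.cvtColor(c["img"],cv2.COLOR_RGB2HSV);P=cloud(c)
    m=(hsv[...,0]>10)&(hsv[...,0]<32)&(hsv[...,1]>110)&(np.hypot(P[...,0]-.537,P[...,1]-.013)<.05)&(P[...,2]>.178 if n=="side" else P[...,2]>.183)&(P[...,2]<.21)
    q=P[m][:,:2];e,V=np.linalg.eigh(np.cov(q.T));print("brass",len(q),q.mean(0),cv2.minAreaRect((q*1000).astype(np.float32)),np.degrees(np.arctan2(V[1,1],V[0,1]))%180)
E
```

```text
clk 32.75 pos [ 0.6038 -0.0506  0.3136] head 43.5 tilt [ 0.0057 -0.0017] F [-0.4  0.  -0.7] Mz -0.03 w 0.0434 g 0.0 q6 0.53
shift units [-0.1  -1.85  0.06] rz -124.5
side
(89, [0.602, 0.0732], 0.1651, [600, 79, 16, 61], 138.1)
(108, [0.4694, 0.0717], 0.1671, [471, 76, 66, 14], 45.2)
(158, [0.535, 0.009], 0.183, [534, 11, 22, 49], 164.4)
(119, [0.6025, -0.0551], 0.1673, [603, -52, 64, 15], 45.9)
(129, [0.4731, -0.0584], 0.1679, [473, -55, 15, 63], 137.2)
brass 86 [0.53561809 0.00930985] ((535.4111938476562, 11.136754035949707), (12.783761024475098, 41.835906982421875), 75.27604675292969) 157.87037014750962
top
(99, [0.6002, 0.0816], 0.1663, [601, 82, 14, 61], 136.3)
(24, [0.5882, -0.0648], 0.1662, [588, -66, 15, 14], 38.8)
(59, [0.4784, 0.0869], 0.1663, [477, 86, 41, 13], 45.8)
brass 0 [nan nan] ((0.0, 0.0), (0.0, 0.0), 0.0) nan
  avg = a.mean(axis, **keepdims_kw)
  ret = um.true_divide(
<stdin>:8: RuntimeWarning: Degrees of freedom <= 0 for slice
  c *= np.true_divide(1, fact)
  c *= np.true_divide(1, fact)
<stdin>:8: RuntimeWarning: Mean of empty slice.
```

```bash
python3 - <<'E'
from h import *
c=np.load("top0.npz");hsv=cv2.cvtColor(c["img"],cv2.COLOR_RGB2HSV);P=cloud(c)
for zl in(.175,.183,.188):
    m=(hsv[...,1]>100)&(np.hypot(P[...,0]-.537,P[...,1]-.013)<.05)&(P[...,2]>zl)
    q=P[m][:,:2];e,V=np.linalg.eigh(np.cov(q.T));print(len(q),q.mean(0),cv2.minAreaRect((q*1000).astype(np.float32)),np.degrees(np.arctan2(V[1,1],V[0,1]))%180,np.percentile(P[m][:,2],[5,50,95]))
E
```

```text
40 [0.53516657 0.01488321] ((536.3345947265625, 14.913835525512695), (11.324172019958496, 34.58168029785156), 72.87368774414062) 159.68023833261026 [0.18881266 0.19419008 0.19924661]
40 [0.53516657 0.01488321] ((536.3345947265625, 14.913835525512695), (11.324172019958496, 34.58168029785156), 72.87368774414062) 159.68023833261026 [0.18881266 0.19419008 0.19924661]
39 [0.53498949 0.01505726] ((536.3345947265625, 14.913835525512695), (11.324172019958496, 34.58168029785156), 72.87368774414062) 160.29875556887959 [0.18943131 0.19425896 0.19929069]
```

Request:
arm_command:
  rows: "0 0 0 -0.02 -0.35 0 130; 0 0 0 -0.03 -0.5 0 130; 0 0 0 -0.03 -0.5 0 130; 0 0 0 -0.02 -0.5 0 130; 0 0 -7.5 0 0 0 130"

```text
clock: 33.35
eef_pos: [0.5341, 0.0149, 0.3088]
eef_rot: [-0.001, 0.902, 0.432, -0.001]
force: [-0.0, -0.1, 0.5]
width: 0.0433
grip_force: 0.0
```

Request:
arm_command:
  rows: "0 0 -8 0 0 0 130; 0 0 -8 0 0 0 130; 0 0 -8 0 0 0 130; 0 0 -8 0 0 0 130; 0 0 -8 0 0 0 130"

```text
clock: 33.85
eef_pos: [0.5356, 0.0132, 0.3084]
eef_rot: [-0.001, 0.699, 0.715, -0.001]
force: [0.0, -0.6, 0.2]
width: 0.0431
grip_force: 0.0
```

Request:
arm_command:
  rows: "0 0 -8 0 0 0 130; 0 0 -8 0 0 0 130; 0 0 -8 0 0 0 130; 0 0 -8 0 0 0 130; 0 0 -8 0 0 0 130"

```text
clock: 34.35
eef_pos: [0.5356, 0.0132, 0.3083]
eef_rot: [-0.002, 0.412, 0.911, -0.0]
force: [-0.1, 0.1, 0.7]
width: 0.0431
grip_force: 0.0
```

Request:
arm_command:
  rows: "0 0 -8 0 0 0 130; 0 0 -8 0 0 0 130; 0 0 -8 0 0 0 130; 0 0 -8 0 0 0 130; 0 0 0 0 0 0 130"

```text
clock: 34.85
eef_pos: [0.5356, 0.0132, 0.3086]
eef_rot: [-0.001, 0.147, 0.989, 0.0]
force: [0.2, 0.8, -1.1]
width: 0.0431
grip_force: 0.0
```

```bash
python3 go.py .5368 .0129 .234 163
```

```text
clk 34.85 pos [0.5356 0.0132 0.3086] head 163.1 tilt [-0.0029  0.0005] F [ 0.2  0.8 -1.1] Mz -0.03 w 0.0431 g 0.0 q6 -1.47
shift units [-0.03  0.    1.49] rz 0.1
```

Request:
arm_command:
  rows: "0 0 0 -0.02 0 0.4 130; 0 0 0 0 0 0.5 130; 0 0 0 0 0 0.4 130; 0 0 0 0 0 0.2 130; 0 0 0 0 0 0 130"

```text
clock: 35.35
eef_pos: [0.5364, 0.0129, 0.2337]
eef_rot: [-0.002, 0.149, 0.989, 0.0]
force: [0.4, 0.5, 0.2]
width: 0.043
grip_force: 0.0
```

Request:
arm_command:
  rows: "0 0 0 0 0 0 255; 0 0 0 0 0 0 255; 0 0 0 0 0 0 255; 0 0 0 0 0 0 255; 0 0 0 0 0 0 255"

```text
clock: 35.85
eef_pos: [0.5371, 0.013, 0.2357]
eef_rot: [0.0, 0.148, 0.989, 0.0]
force: [0.3, 0.8, 2.7]
width: 0.0119
grip_force: 30.0
```

Request:
arm_command:
  rows: "0 0 0 0 0 0 255"

```text
clock: 35.95
eef_pos: [0.5371, 0.013, 0.2356]
eef_rot: [0.0, 0.148, 0.989, 0.0]
force: [0.1, 0.8, 3.3]
width: 0.0116
grip_force: 30.0
```

```bash
python3 go.py .5368 .0129 .234 163
```

```text
clk 35.95 pos [0.5371 0.013  0.2356] head 163.0 tilt [0.0009 0.0002] F [0.1 0.8 3.3] Mz 0.00 w 0.0116 g 30.0 q6 -1.47
shift units [ 0.01 -0.    0.03] rz -0.0
```

Shut is at about 91.7°, so I turn 75°, to 88.

Request:
arm_command:
  rows: "0 0 7 0 0 0 255; 0 0 8 0 0 0 255; 0 0 8 0 0 0 255; 0 0 8 0 0 0 255; 0 0 8 0 0 0 255"

```text
clock: 36.45
eef_pos: [0.5371, 0.013, 0.2357]
eef_rot: [0.0, 0.472, 0.882, 0.0]
force: [0.3, 1.1, 2.9]
width: 0.0116
grip_force: 30.0
```

Request:
arm_command:
  rows: "0 0 8 0 0 0 255; 0 0 8 0 0 0 255; 0 0 8 0 0 0 255; 0 0 5 0 0 0 255; 0 0 3 0 0 0 255"

```text
clock: 36.95
eef_pos: [0.5372, 0.013, 0.2357]
eef_rot: [0.0, 0.696, 0.718, 0.0]
force: [0.9, -0.8, 2.4]
width: 0.012
grip_force: 30.0
```

Request:
arm_command:
  rows: "0 0 2 0 0 0 255; 0 0 2 0 0 0 255; 0 0 0 0 0 0 255"

```text
clock: 37.25
eef_pos: [0.5372, 0.0128, 0.2357]
eef_rot: [0.001, 0.719, 0.695, 0.0]
force: [-0.3, -0.6, 3.8]
width: 0.0121
grip_force: 30.0
```

```bash
python3 go.py
```

```text
clk 37.25 pos [0.5372 0.0128 0.2357] head 88.0 tilt [ 0.001  -0.0008] F [-0.3 -0.6  3.8] Mz 0.57 w 0.0121 g 30.0 q6 -0.16
```

Request:
arm_command:
  rows: "0 0 0 0 0 0 130; 0 0 0 0 0 0 130; 0 0 0 0 0 0 130; 0 0 0 0 0 0 130; 0 0 0 0 0 -0.4 130"

```text
clock: 37.75
eef_pos: [0.5361, 0.013, 0.2533]
eef_rot: [-0.002, 0.719, 0.695, -0.001]
force: [-0.4, 0.7, -0.6]
width: 0.043
grip_force: 0.0
```

Request:
arm_command:
  rows: "0 0 0 0 0 -0.8 130; 0 0 0 0 0 -0.8 130; 0 0 0 0 0 -0.6 130; 0 0 0 0 0 0 130; 0 0 0 0 0 0 130"

```text
clock: 38.25
eef_pos: [0.5369, 0.0129, 0.3648]
eef_rot: [-0.0, 0.719, 0.695, -0.0]
force: [-0.0, -1.1, -0.7]
width: 0.0431
grip_force: 0.0
```

```bash
python3 go.py; python3 - <<'E'
from h import *
from cell import r
c=r.capture("side");cv2.imwrite("pics/end.png",cv2.resize(c["img"][100:400,180:480,::-1],(600,600)))
for b in blobs(c,.155,.205,(.537,.013),.17):print(b)
hsv=cv2.cvtColor(c["img"],cv2.COLOR_RGB2HSV);P=cloud(c)
m=(hsv[...,0]>10)&(hsv[...,0]<32)&(hsv[...,1]>110)&(np.hypot(P[...,0]-.537,P[...,1]-.013)<.05)&(P[...,2]>.18)&(P[...,2]<.21)
print(m.sum(),cv2.minAreaRect((P[m][:,:2]*1000).astype(np.float32)))
E
```

```text
clk 38.25 pos [0.5369 0.0129 0.3648] head 88.0 tilt [-0.0002  0.    ] F [-0.  -1.1 -0.7] Mz -0.01 w 0.0431 g 0.0 q6 -0.16
(111, [0.5999, 0.0753], 0.1674, [600, 77, 15, 63], 138.3)
(107, [0.4692, 0.0715], 0.1668, [471, 74, 67, 16], 45.3)
(105, [0.535, 0.0079], 0.1831, [534, 10, 36, 36], 103.0)
(119, [0.6025, -0.055], 0.1675, [603, -51, 62, 16], 45.7)
(131, [0.4727, -0.0577], 0.1677, [473, -55, 15, 64], 137.4)
47 ((535.0296630859375, 11.49271297454834), (9.11175537109375, 41.63212966918945), 1.6411714553833008)
```

View pics/end.png

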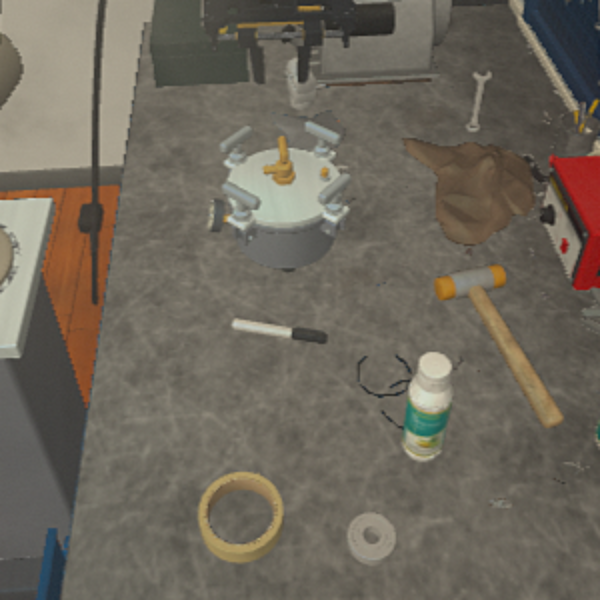

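The end picture shows all four bars along the rim (crop pixels near (236,138), (322,133), (240,195), (333,190)). The vent bar at (283,158) stands square across the spout at 91.6°, and the visible bystanders have not moved.

```bash
python3 -c "
from cell import r
print(r.hand_in())"
```

```text
the job is handed in; nothing more can be done
None
```

The job is handed in at about 38 s: the four nuts went crosswise in two rounds (0, 2, 1, 3) and all ended tight against their stops, the vent was shut last, and none of the bystanders visible in the last picture had moved.

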